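# Slide the loaded packing board out over the gift box and hold it level

### The arm

A 7-joint arm with a two-finger parallel gripper is mounted at the origin on the work surface. World frame = base frame: x ahead of the robot, y to its left, z up, the work surface at z = 0. Lengths are in m, angles in rad, forces in N, time in s.
With the tool pointing down it reaches from about 0.375 to 0.925 m from the base axis. Payload 3.1 kg.
Tool frame: the origin (TCP) lies between the finger pads; the fingertips stand 19 mm ahead of it and the grasp point (between the pads) is the TCP; z points along the fingers, y is the line along which they close (so a half turn about z gives the same grasp; the last joint's range is limited). The gripper opens to 85 mm and grips with 20 to 120 N. Pads are 22 mm wide; open, the fingers measure 114 mm over their backs; the gripper's body (76 mm by 85 mm) begins 54 mm behind the grasp point. The pads swing forward as they close: fully open they stand 13 mm farther back than shut.
Start: joints at [1.194, 0.383, 0.044, 1.598, -0.018, 1.161, -0.05], TCP at [0.179, -0.625, 0.25] pointing down, gripper open.
Joint ranges: [-2.61, 2.61], [-0.41, 2.15], [-1.48, 1.57], [0, 2.5], [-1.57, 4.71], [0.05, 1.97], [-2.85, 2.85]. Speed limits (rad/s): [2.79, 2.79, 3.14, 3.14, 3.14, 3.14, 3.14].

### API

Orientations are given as a unit quaternion [x, y, z, w].
In Python, from bench import move_ptp, movel, move_j, move_gripper, pause, inverse_kinematics, read_camera, camera_params, MotionError, sign_off, look_for, tip_of, read_time_s, read_qpos, read_joint_vel, read_effort, read_eef_pos, read_tcp_rot, read_ft_force, read_ft_torque, read_finger_gap, read_grasp_force gives the robot as it stands. Calls block until the motion is done:
- move_ptp(position, orientation): joint-space move of the TCP to a pose.
- movel(position, orientation=None, speed=0.15): straight line of the TCP; orientation=None keeps the orientation; speed is the mean speed in m/s.
- move_j(angles): joint-space move.
- move_gripper(opening, effort=None): finger opening in m; effort is the grip in N (None keeps the last); returns when the fingers have stopped.
- pause(seconds).
- inverse_kinematics(position, orientation): joint angles nearest the present ones, or None.
- read_camera(name): name is "scene" or "top" or "wrist"; returns the picture (400x640x3 uint8, red, green, blue); there is no depth.
- camera_params(name): a dict with "K" (3x3 intrinsics, pixels), "dist_coeffs" ([k1, k2, p1, p2, k3] as OpenCV has them; the pictures are not rectified), "camera_from_world" (4x4, takes a point from world to camera coordinates). Camera axes: x right, y down, z forward; pixel columns grow to the right and rows downward; lengths in m; the calibration is good to about 2 mm. A picture is of the moment at which its call begins: read the wrist's pose just before it. camera_params takes no time and is no camera call; for the wrist camera it gives the pose at the moment of the call.
A pose or a line that the arm cannot do raises MotionError and nothing moves.
- sign_off(): hands the job in; it is judged then, once.
Trained networks look in the newest picture that a camera, given by its name, has taken for a name from the list of things; names that differ only in an ending like _2 or _b are one class to them, and where a whole thing is asked for, a point or a joint stands for the part that bears it (a point fixed in the world has none). Each returns a list of dicts, best first, with "confidence" (0 to 1); they miss things now and then, are a little off and sometimes report something else, mostly with a low value. They report only what shows in the picture. A call takes as long as a camera call. They do not tell look-alikes from the thing itself.
- look_for(camera, name): "at" ([column, row] in pixels, amid what is visible of it).
- tip_of(camera, name): "at" ([column, row] in pixels: a listed point, or the origin of a listed thing).
Readings, each from a call of its own:
- read_time_s(): time.
- read_qpos(): joint angles.
- read_joint_vel(): joint speeds.
- read_effort(): joint torques, N m.
- read_eef_pos(): TCP position.
- read_tcp_rot(): TCP orientation.
- read_ft_force(): force on the tool from outside, world axes, zero at the start.
- read_ft_torque(): the same for the moment, N m.
- read_finger_gap(): finger opening in m.
- read_grasp_force(): force on a finger pad.
Only numpy, scipy, OpenCV 4.12 (cv2) and the standard library are available. Lean on these libraries where they do the work, as an engineer would, in place of code of your own. Each camera call takes 0.05 s, during which the arm holds its last target. There are 200 camera calls.

### The job

Slide the wooden packing board with its jar along the steel stand, under the ticket rail and out over the open gift box, until its outer end is level with the finger of the gauge. There it would tip, so keep hold of the board so that it stays flat on the stand with the jar standing on it, and finish while still holding it (do not let go). Leave everything else where it stands, and do not let the board tip or the jar fall on the way.

Things in the scene. Friction and masses are not known exactly. Their poses are not given: they have to be found in the camera images.
- stand: low steel stand, fixed, 190 (x) x 400 (y) x 80 mm high; origin at the centre of its underside, z up. The board slides on its flat top towards its -y end (the exit, over the open gift box). Along both long sides run guide rails 10 mm wide, 12 mm high, leaving the board 4 mm of play on each side.
- stand_edge (a point): middle of the top edge of the stand's exit end (stand point x 0, y -200, z 80 mm), axes as the stand; outward is -y. 22 mm inside this edge a thin steel ticket rail, 14 mm wide, bridges the board's path; its underside is 80 mm, its top 86 mm above the stand's top.
- board: loose wooden board, 140 (x) x 340 (y) x 16 mm, about 0.55 kg, flat on the stand between the rails; origin at the centre of its underside, axes nearly as the stand's. Slides with plain friction, a few newtons. With some 165 mm out beyond the stand's edge it tips unless its inner (+y) end is held down; the gauge asks for 185 to 225 mm.
- board_end (a point): middle of the board's outer end face (its -y end), half-way up its thickness.
- board_grip (a point): centre of the board's raised wooden grip: a block 24 mm wide (board x), 50 mm long (board y), 40 mm high above the board's top, its centre 45 mm in from the board's inner (+y) end; this point lies 22 mm above the board's top and 18 mm below the block's top. Nothing stands beside it; it can be pinched from above across its 24 mm.
- jar_mid (a point): centre of the small white jar with steel lid, 54 mm wide, 45 mm high, about 0.15 kg, standing loose on the board near its outer end; z along its upright axis; its top passes 19 mm below the ticket rail.
- giftbox: open grey gift box, fixed, 170 x 230 x 58 mm high, white lid leaning open on its far (-y) side, standing beyond the stand's exit under the board's path; origin at the centre of its underside, axes as the stand.
- gauge: steel finger gauge, fixed: a 44 x 50 mm foot with a 10 mm post 122 mm high beside the gift box, on the +x side (away from the robot) of the board's path; origin at the centre of its underside, axes as the stand.
- gauge_tip (a point): tip of the gauge's thin horizontal finger (8 mm wide and high, 94 mm above the table), pointing in -x at the board's path; the tip stays about 15 mm clear of the board's long side. The board's outer end face must come level with this point along the stand's y.
- tub_a: bystander: kraft paper tub, 66 mm wide, 45 mm high; origin at the centre of its underside.
- tub_b: bystander: small white bowl, 76 mm wide, 50 mm high; origin at the centre of its underside.
- bottle_a: bystander: clear squeeze bottle with yellow cap, 60 mm wide, 170 mm high; origin at the centre of its underside.
- bottle_b: bystander: green bottle, 56 mm wide, 190 mm high; origin at the centre of its underside.
- tall_jar: bystander: tall amber glass jar, 70 mm wide, 110 mm high; origin at the centre of its underside.
- mug: bystander: blue mug, 76 mm wide, 85 mm high; origin at the centre of its underside.
Mind the look-alikes: they are no part of the job. What is shaped like the part that bears jar_mid but green is not meant.

How it is judged:
By the outcome, as a careful person would: the job done as asked, in the order asked, and still so for the second after the job is handed in, while the arm keeps its last pose, push and grip.
It also fails if it takes over 40 s, if anything falls off the work surface, if the arm or the gripper's body presses on something with over 40 N, if the wrist force passes 120 N, or if a joint passes its speed limit or range.

## Working session

There is one attempt and no reset: what is moved stays moved. The work goes in short steps, each a Python script; the robot and the scene stay as the last script left them, time stands still between calls to the robot, and variables do not carry over. Pictures are saved under pics/ and viewed, at most 10 in all, crops included, and the job is handed in when it is done.

```bash
mkdir -p pics; ls; python3 - <<'E'
from bench import *
import cv2
for c in ("scene","top"):
    im=read_camera(c); cv2.imwrite(f"pics/{c}0.png",im[:,:,::-1])
    p=camera_params(c); print(c,p["K"],p["dist_coeffs"],p["camera_from_world"])
    for n in ("stand","stand_edge","board","board_end","board_grip","jar_mid","gauge","gauge_tip","giftbox"):
        print(n,[(d["at"],round(d["confidence"],2)) for d in tip_of(c,n)[:3]])
print(read_time_s())
E
```

```text
pics
scene [[367.97727693   0.         314.7483017 ]
 [  0.         367.97727693 201.5661773 ]
 [  0.           0.           1.        ]] [-0.07483124  0.          0.          0.          0.        ] [[ 0.39794138  0.91739153 -0.00595282 -0.34636414]
 [ 0.78366926 -0.34329529 -0.51769763 -0.36520333]
 [-0.476975    0.20134826 -0.85554294  1.28639819]
 [ 0.          0.          0.          1.        ]]
stand [([321.6, 186.3], 0.66)]
stand_edge [([250.7, 185.8], 0.73)]
board [([318.6, 170.1], 0.73), ([185.4, 251.5], 0.63), ([172.7, 225.2], 0.63)]
board_end [([256.3, 177.1], 0.71)]
board_grip [([357.7, 151.6], 0.67)]
jar_mid [([276.4, 166.7], 0.84), ([226.2, 262.8], 0.77), ([288.1, 254.4], 0.64)]
gauge [([184.9, 250.5], 0.97)]
gauge_tip [([174.2, 223.6], 0.72), ([416.9, 158.0], 0.57)]
giftbox [([202.4, 212.1], 0.63)]
top [[431.62119335   0.         312.06688943]
 [  0.         431.62119335 200.42117999]
 [  0.           0.           1.        ]] [-0.00326958  0.          0.          0.          0.        ] [[ 0.0031129  -0.99999188 -0.00255777  0.10053951]
 [-0.99537731 -0.00285299 -0.09599932  0.56894591]
 [ 0.09599124  0.00284478 -0.99537811  1.31380577]
 [ 0.          0.          0.          1.        ]]
stand []
stand_edge [([349.4, 237.3], 0.85), ([188.8, 217.5], 0.17)]
board [([283.3, 227.0], 0.71)]
board_end [([342.3, 237.9], 0.98)]
board_grip [([240.8, 225.3], 0.7), ([423.8, 217.1], 0.4)]
jar_mid [([337.3, 174.6], 0.76), ([318.1, 233.7], 0.75), ([391.2, 186.2], 0.7)]
gauge [([417.6, 213.8], 0.73), ([291.5, 283.2], 0.3)]
gauge_tip [([242.7, 219.3], 0.68), ([421.7, 217.7], 0.58), ([417.0, 213.7], 0.55)]
giftbox [([396.8, 246.6], 0.6)]
1.0
```

View pics/scene0.png

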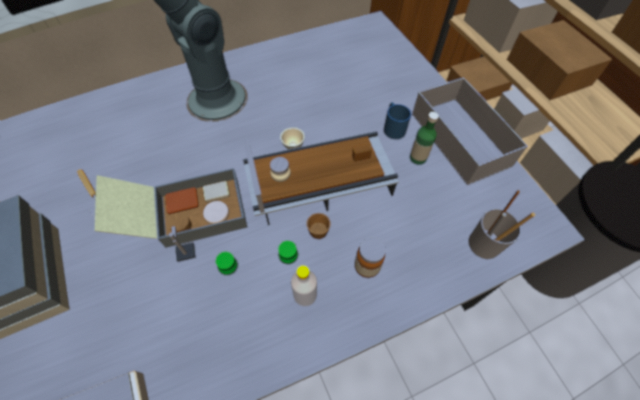

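View pics/top0.png

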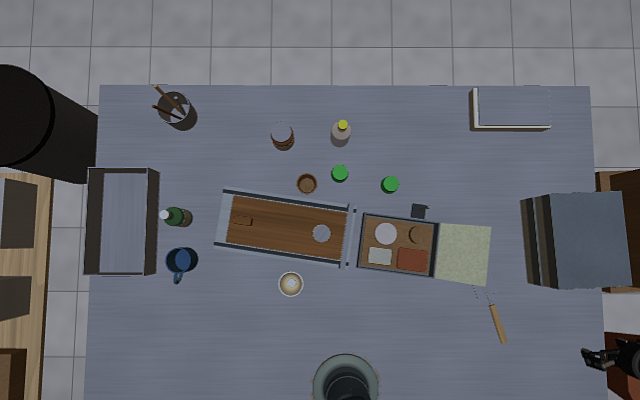

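The scene view shows the board on the stand, with its grip at (360,152) and the white jar at (279,167). The gauge is at (183,247), beside the gift box. There are three jar candidates in the top view: white on the board at (321,233), green at (340,173) and green at (390,184). The white one standing on the board is the one meant, and the green ones are look-alikes. I'll confirm that in a crop.

```bash
cat > h.py <<'E'
from bench import *
import numpy as np, cv2
from scipy.spatial.transform import Rotation as R
def onplane(p,uv,z):
    K,d,T=np.array(p["K"]),np.array(p["dist_coeffs"]),np.array(p["camera_from_world"])
    u=cv2.undistortPoints(np.array([[uv]],float),K,d)[0,0]
    r=T[:3,:3].T@np.array([*u,1]); c=-T[:3,:3].T@T[:3,3]
    return c+r*(z-c[2])/r[2]
def proj(p,X):
    K,d,T=np.array(p["K"]),np.array(p["dist_coeffs"]),np.array(p["camera_from_world"])
    return cv2.projectPoints(np.array(X,float).reshape(-1,3),cv2.Rodrigues(T[:3,:3])[0],T[:3,3],K,d)[0].reshape(-1,2)
E
python3 - <<'E'
from h import *
pt=camera_params("top");ps=camera_params("scene")
for n,z,a,b in [("edge",.08,(349.4,237.3),(250.7,185.8)),("end",.088,(342.3,237.9),(256.3,177.1)),("grip",.118,(240.8,225.3),(357.7,151.6)),("jar",.1185,(318.1,233.7),(276.4,166.7)),("tip",.094,(417,213.7),(174.2,223.6)),("gaugefoot",0,(421,210),(184.9,250.5))]:
    print(n,onplane(pt,a,z).round(4),onplane(ps,b,z).round(4))
a=cv2.imread("pics/top0.png")[165:285,205:445]; b=cv2.imread("pics/scene0.png")[130:280,140:420]
cv2.imwrite("pics/crop1.png",np.vstack([cv2.resize(a,(720,360)),np.pad(cv2.resize(b[75:,:110],(330,225)),((0,0),(0,390),(0,0)))]))
E
```

```text
edge [ 0.4542 -0.0088  0.08  ] [ 0.4595 -0.0108  0.08  ]
end [0.4523 0.0128 0.088 ] [0.4441 0.0117 0.088 ]
grip [0.4873 0.3072 0.118 ] [0.4967 0.2913 0.118 ]
jar [0.4638 0.0843 0.1185] [0.4557 0.069  0.1185]
tip [ 0.5239 -0.2069  0.094 ] [ 0.5    -0.2269  0.094 ]
gaugefoot [ 0.5418 -0.2424  0.    ] [ 0.5316 -0.2362  0.    ]
```

View pics/crop1.png

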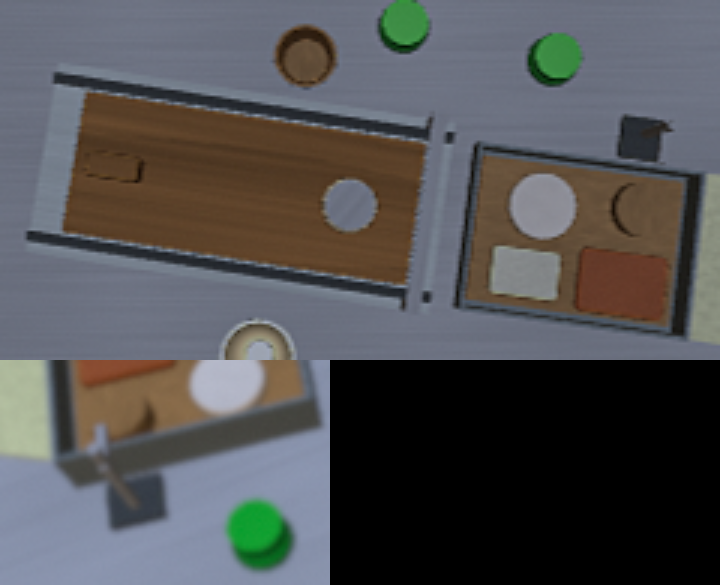

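The crop confirms it: the jar on the board (crop 350,205) is white with a steel lid, and the two green ones stand off the board. The gauge finger is too small to see from here, so I'll look from nearer with the wrist camera on the way to the grip.

```bash
python3 - <<'E'
from h import *
a=np.deg2rad(8)
print(R.from_quat(read_tcp_rot()).as_matrix().round(2).tolist())
sx=np.array([np.cos(a),-np.sin(a),0]); 
best=None
for s in (1,-1):
    y=s*sx; z=np.array([0,0,-1.]); q=R.from_matrix(np.c_[np.cross(y,z),y,z]).as_quat()
    for P in ([.45,-.2,.36],[.49,.30,.24],[.49,.30,.12],[.46,.08,.12]):
        j=inverse_kinematics(P,q); print(s,P,None if j is None else np.round(j,2))
p=camera_params("wrist"); T=np.array(p["camera_from_world"]); print(p["K"][0][0], (-T[:3,:3].T@T[:3,3]), T[:3,:3].round(2).tolist(), read_eef_pos())
E
```

```text
[[0.96, 0.28, 0.0], [0.28, -0.96, 0.0], [0.0, -0.0, -1.0]]
1 [0.45, -0.2, 0.36] [ 0.76  0.02 -0.43  1.81  0.01  1.32  0.19]
1 [0.49, 0.3, 0.24] [ 0.36  0.6  -1.3   1.75  0.61  1.27 -1.23]
1 [0.49, 0.3, 0.12] [ 0.03  0.53 -0.81  1.85  0.46  0.95 -1.12]
1 [0.46, 0.08, 0.12] [ 0.62  0.38 -0.99  2.1   0.42  0.87 -0.75]
-1 [0.45, -0.2, 0.36] None
-1 [0.49, 0.3, 0.24] [ 0.33  0.56 -1.24  1.75  0.56  1.24  1.95]
-1 [0.49, 0.3, 0.12] [ 0.31  0.8  -1.25  1.84  0.84  1.15  1.76]
-1 [0.46, 0.08, 0.12] [ 0.8   0.53 -1.23  2.09  0.62  0.96  2.23]
294.7061410945058 [ 0.2453251  -0.60626627  0.37242779] [[0.27, -0.96, 0.0], [-0.93, -0.26, 0.27], [-0.26, -0.07, -0.96]] [ 0.17890895 -0.62488765  0.25026925]
```

```bash
cat >> h.py <<'E'
def quat(a):
    y=np.array([np.cos(a),-np.sin(a),0]); z=np.array([0,0,-1.]); return R.from_matrix(np.c_[np.cross(y,z),y,z]).as_quat()
def shot(name):
    p=camera_params("wrist"); im=read_camera("wrist"); cv2.imwrite(f"pics/{name}.png",im[:,:,::-1]); np.save(f"pics/{name}.npy",p,allow_pickle=True); return p
E
python3 - <<'E'
from h import *
q=quat(np.deg2rad(8))
move_ptp([.47,-.18,.32],q); p=shot("w1"); print(read_time_s())
for n,z in [("gauge_tip",.094),("stand_edge",.08),("board_end",.088),("jar_mid",.1185),("gauge",0),("giftbox",0)]:
    print(n,[(d["at"],round(d["confidence"],2),onplane(p,d["at"],z).round(4)) for d in tip_of("wrist",n)[:2]])
move_ptp([.487,.26,.28],q); p=shot("w2"); print(read_time_s())
for n,z in [("board_grip",.118),("stand_edge",.08),("board_end",.088),("jar_mid",.1185),("board",.08),("stand",0)]:
    print(n,[(d["at"],round(d["confidence"],2),onplane(p,d["at"],z).round(4)) for d in tip_of("wrist",n)[:2]])
cv2.imwrite("pics/w12.png",cv2.resize(np.hstack([cv2.imread("pics/w1.png"),cv2.imread("pics/w2.png")]),(800,250)))
E
```

```text
2.9833
gauge_tip [([354.3, 209.6], 0.83, array([ 0.5091, -0.2314,  0.094 ]))]
stand_edge [([282.7, 33.4], 0.58, array([ 0.4544, -0.0193,  0.08  ]))]
board_end [([284.8, 0.0], 0.65, array([0.4628, 0.0111, 0.088 ]))]
jar_mid [([421.8, 120.7], 0.56, array([ 0.5899, -0.1344,  0.1185]))]
gauge [([364.6, 192.6], 0.92, array([ 0.5358, -0.2377,  0.    ]))]
giftbox [([292.1, 154.0], 0.82, array([ 0.4345, -0.1628,  0.    ]))]
4.9583
board_grip [([323.3, 140.6], 0.89, array([0.5009, 0.3029, 0.118 ]))]
stand_edge [([513.4, 183.0], 0.39, array([0.7104, 0.2229, 0.08  ]))]
board_end []
jar_mid [([320.2, 338.4], 0.64, array([0.4662, 0.0789, 0.1185]))]
board [([321.3, 243.1], 0.71, array([0.4824, 0.1816, 0.08  ]))]
stand []
```

View pics/w1.png

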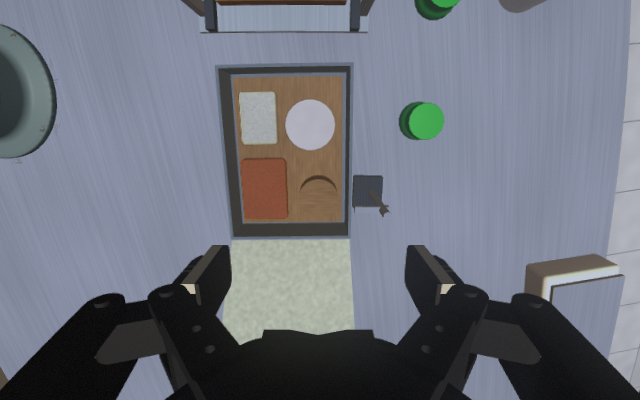

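View pics/w2.png

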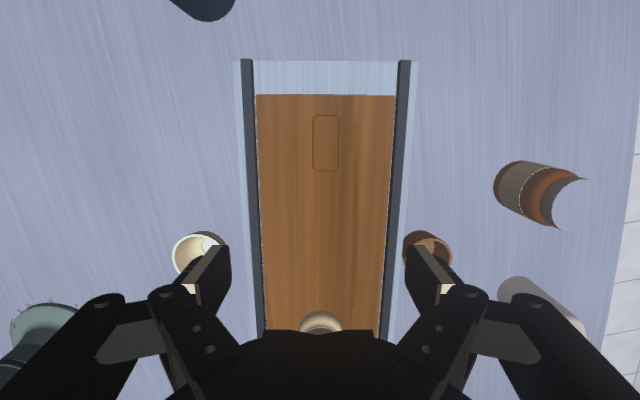

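w1 shows the stand's exit edge at row 32 (columns 202–368) and the gauge foot at (367,192), with its post leaning to about (383,210). w2 shows the top of the grip spanning (313–339, 114–171), with the rails and the inner end of the stand clearly visible. I'll enlarge the gauge and work out the stand's yaw.

```bash
python3 - <<'E'
from h import *
im=cv2.imread("pics/w1.png")
cv2.imwrite("pics/g1.png",np.vstack([cv2.resize(im[165:225,335:405],(700,440),interpolation=cv2.INTER_CUBIC),cv2.resize(im[0:40,190:380],(700,147))]))
p=np.load("pics/w1.npy",allow_pickle=True).item(); o=lambda u,v,z:onplane(p,(u,v),z)[:2]
L,Rr=o(202,32,.08),o(368,32,.08); print("edge",L,Rr,(L+Rr)/2,np.linalg.norm(Rr-L),np.rad2deg(np.arctan2(-(Rr-L)[1],(Rr-L)[0])))
p=np.load("pics/w2.npy",allow_pickle=True).item()
print("grip",o(326,142.5,.136)); 
L,Rr=o(236.5,61,.08),o(417,61,.08); print("inner",L,Rr,(L+Rr)/2,np.linalg.norm(Rr-L),np.rad2deg(np.arctan2(-(Rr-L)[1],(Rr-L)[0])))
L,Rr=o(256,93.5,.096),o(396,95.5,.096); print("board inner",L,Rr,(L+Rr)/2,np.linalg.norm(Rr-L),np.rad2deg(np.arctan2(-(Rr-L)[1],(Rr-L)[0])))
print("grip corners",o(313,114,.136),o(339,114,.136),o(313,171,.136),o(339,171,.136))
E
```

```text
edge [ 0.3647482  -0.00345494] [ 0.54908055 -0.03139235] [ 0.45691438 -0.01742364] 0.18643741812292422 8.618160065968492
grip [0.50285575 0.30233869]
inner [0.42495095 0.39200555] [0.60680948 0.36615229] [0.51588022 0.37907892] 0.18368700481350309 8.091032608535286
board inner [0.44162547 0.35628656] [0.57845859 0.33484803] [0.51004203 0.34556729] 0.13850240279422804 8.904509475915848
grip corners [0.49498314 0.3282884 ] [0.51738972 0.32508522] [0.48762746 0.2785371 ] [0.51113582 0.27515993]
```

View pics/g1.png

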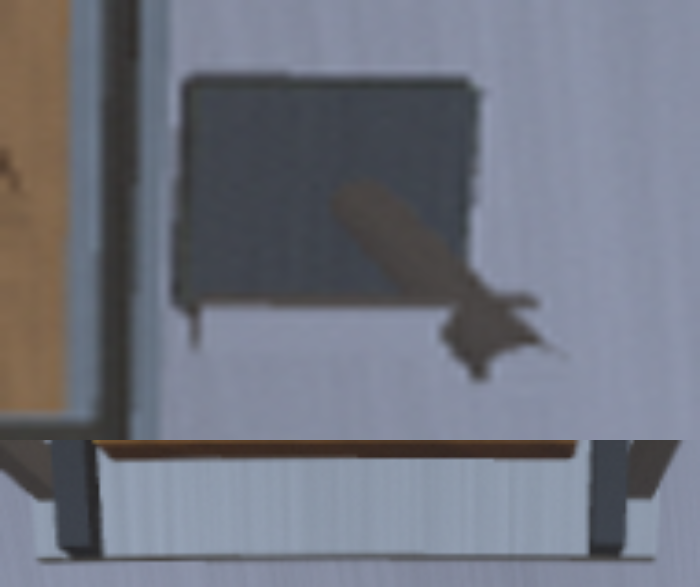

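The stand's yaw is 8.46° and its exit edge is centred at (0.457, -0.017). The finger is the pale band at crop row 327, with its tip at (354,210). That puts the tip at stand x +83 mm, 204 mm outside the edge, which fits the description. The board's end is now about 28 mm inside the edge, so it has to travel about 232 mm. Now I'll grasp it.

```bash
cat >> h.py <<'E'
A=np.deg2rad(8.46); Q=quat(A); E0=np.array([.4569,-.0174]); SX=np.array([np.cos(A),-np.sin(A)]); SY=np.array([np.sin(A),np.cos(A)])
def W(x,y,z): return [*(E0+x*SX+y*SY),z]
E
python3 - <<'E'
from h import *
move_gripper(.055,60)
move_ptp(W(-.0016,.323,.20),Q)
movel(W(-.0016,.323,.120),Q,speed=.1); f0=read_ft_force(); print("f before",f0)
print([None if (j:=inverse_kinematics(W(-.0016,y,.12),Q)) is None else np.round(j,2) for y in (.3,.2,.091)])
move_gripper(0.0,60); print(read_finger_gap(),read_grasp_force(),read_ft_force(),read_eef_pos(),read_time_s(),np.round(read_qpos(),2))
E
```

```text
f before [-0.13606882  0.54712024  0.1440024 ]
[array([ 0.13,  0.56, -0.88,  1.86,  0.51,  0.97, -1.13]), array([ 0.35,  0.46, -0.92,  1.99,  0.46,  0.92, -0.96]), array([ 0.61,  0.38, -0.95,  2.08,  0.41,  0.87, -0.73])]
0.022741475675010496 61.131545305252075 [-1.95425777 -0.83479561  4.88270896] [0.50277636 0.3029682  0.1209905 ] 7.4583 [ 0.08  0.58 -0.87  1.82  0.52  0.99 -1.16]
```

```bash
python3 - <<'E'
from h import *
for y in (.27,.17,.121):
    movel(W(-.0016,y,.120),Q,speed=.06); print(y,read_ft_force().round(1) if hasattr(read_ft_force(),'round') else read_ft_force(),np.round(read_eef_pos(),4),round(read_finger_gap(),4),read_time_s())
top=read_camera("top"); a=cv2.resize(top[195:285,225:445],(792,324),interpolation=cv2.INTER_CUBIC)
t=[(d["at"],round(d["confidence"],2)) for n in("board_end","gauge_tip","jar_mid") for d in tip_of("top",n)[:1]]
s=read_camera("scene"); b=cv2.resize(s[140:270,150:400],(500,260),interpolation=cv2.INTER_CUBIC)
print(t,[(d["at"],round(d["confidence"],2)) for n in("board_end","gauge_tip","jar_mid") for d in tip_of("scene",n)[:1]])
cv2.imwrite("pics/m1.png",np.vstack([a,np.pad(b,((0,0),(0,292),(0,0)))])[:,:,::-1])
E
```

```text
0.27 [1.  5.2 4.6] [0.4959 0.2517 0.121 ] 0.0232 8.4917
0.17 [1.5 5.9 5.5] [0.4811 0.1532 0.1209] 0.0236 10.3083
0.121 [0.4 5.  4.9] [0.4741 0.1042 0.1209] 0.0233 11.275
[([409.1, 247.2], 0.9), ([421.6, 217.7], 0.75), ([337.7, 172.0], 0.7)] [([183.0, 197.0], 0.9), ([319.8, 184.2], 0.31), ([202.2, 186.3], 0.87)]
```

View pics/m1.png

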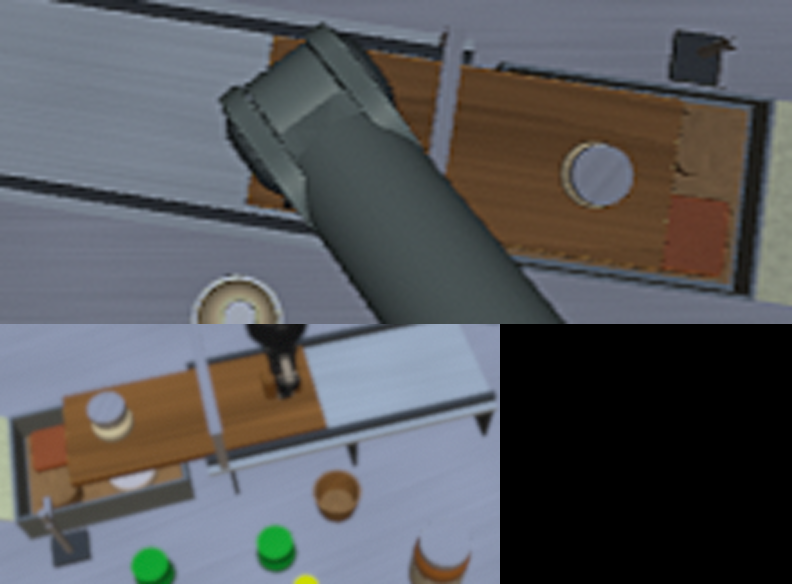

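The board is out under the rail, with the jar upright on it at top-crop (598,175). The board's end runs at crop (685,105)–(665,270), about 30 mm short of the gauge. I'll compare the end and the gauge tip numerically.

```bash
python3 - <<'E'
from h import *
pt=camera_params("top");ps=camera_params("scene")
def st(P): d=np.array(P)[:2]-E0; return (round(1e3*d@SX,1),round(1e3*d@SY,1))
print("tcp grasp",st([0.50277636,0.3029682]),"now",st(read_eef_pos()))
print("end top",st(onplane(pt,(409.1,247.2),.088)),"scene",st(onplane(ps,(183,197),.088)))
c=lambda u,v:(225+u/3.6,195+v/3.6)
print("end top manual",[st(onplane(pt,c(*k),.096)) for k in((685,105),(665,270))])
cs=lambda u,v:(150+u/2,140+(v-324)/2)
print("end scene manual",[st(onplane(ps,cs(*k),.096)) for k in((64,398),(72,480))])
print("tip top",st(onplane(pt,(421.6,217.7),.094)),"scene",st(onplane(ps,(174.2,223.6),.094)),"w1",st([.5091,-.2314]))
print("finger proj top",proj(pt,[W(x,-.204,.094) for x in(.083,.12)]),"scene",proj(ps,[W(x,-.204,.094) for x in(.083,.12)]))
E
```

```text
tcp grasp (np.float64(-1.8), np.float64(323.6)) now (np.float64(-0.9), np.float64(122.8))
end top (np.float64(-6.5), np.float64(-168.5)) scene (np.float64(-5.4), np.float64(-174.2))
end top manual [(np.float64(62.7), np.float64(-176.0)), (np.float64(-71.6), np.float64(-177.1))]
end scene manual [(np.float64(-65.8), np.float64(-170.0)), (np.float64(66.2), np.float64(-169.5))]
tip top (np.float64(84.4), np.float64(-192.4)) scene (np.float64(73.4), np.float64(-200.9)) w1 (np.float64(83.1), np.float64(-204.0))
finger proj top [[425.44572445 218.77501806]
 [427.01922    206.37106937]] scene [[173.24367789 227.13479272]
 [174.24069512 240.02157562]]
```

```bash
python3 - <<'E'
from h import *
movel(W(-.0012,.093,.120),Q,speed=.04); print(np.round(read_ft_force(),1),np.round(read_eef_pos(),4),read_time_s())
d=np.array(read_eef_pos())[:2]-E0; y=d@SY; print("tcp y",y,"end y",y-.3236+.028)
top=read_camera("top"); a=cv2.resize(top[190:285,395:445],(312,592),interpolation=cv2.INTER_CUBIC)
s=read_camera("scene"); b=cv2.resize(s[180:254,155:215],(480,592),interpolation=cv2.INTER_CUBIC)
for c,im in(("top",top),("scene",s)):
    print(c,[(n,d["at"],round(d["confidence"],2)) for n in("board_end","gauge_tip") for d in tip_of(c,n)[:2]])
cv2.imwrite("pics/m2.png",np.hstack([a,b])[:,:,::-1])
E
```

```text
[1.2 5.1 6.5] [0.4707 0.0774 0.1213] 12.525
tcp y 0.0957977942509448 end y -0.1998022057490552
top [('board_end', [418.8, 248.0], 0.79), ('gauge_tip', [185.9, 257.2], 0.53), ('gauge_tip', [425.5, 217.7], 0.48)]
scene [('board_end', [174.5, 199.0], 0.83), ('gauge_tip', [171.1, 224.4], 0.84)]
```

View pics/m2.png

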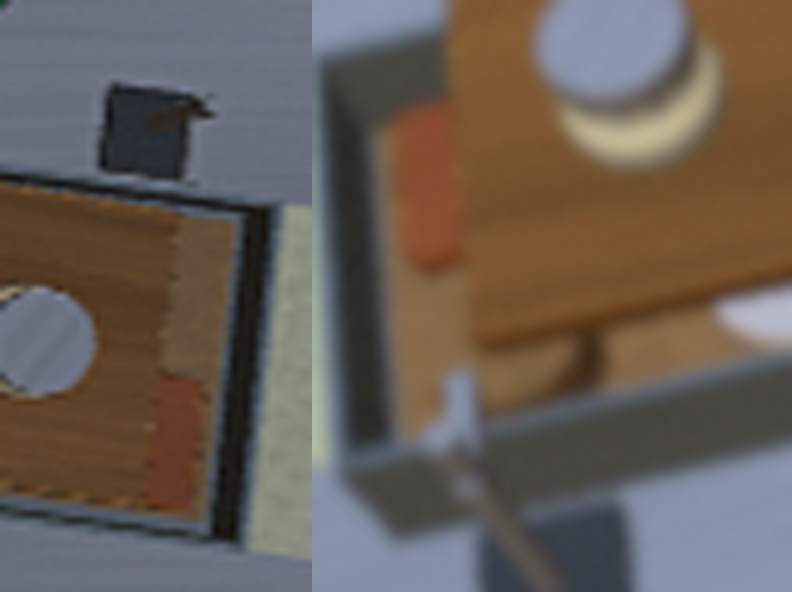

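The scene crop shows the finger tip at about (173.7,226.9) px. My gauge model predicts (173.2,227.1), so they agree. The board's near outer corner is at crop (470,325). I'll compare the board's end edge with the model and finish the last few millimetres.

```bash
python3 - <<'E'
from h import *
from scipy.optimize import brentq
pt=camera_params("top");ps=camera_params("scene")
f=lambda u,v,z,p:(lambda d:(round(1e3*d@SX,1),round(1e3*d@SY,1)))(onplane(p,(u,v),z)[:2]-E0)
c=lambda u,v:(155+(u-312)/8,180+v/8)
print("scene end line",[f(*c(*k),.096,ps) for k in((448,10),(458,160),(468,310))],"tip",f(*c(462,378),.096,ps),f(173.7,226.9,.094,ps))
ct=lambda u,v:(395+u/6.24,190+v/6.23)
print("top end line",[f(*ct(*k),.096,pt) for k in((179,215),(165,370),(147,505))])
print("foot centre w1",f(367.8,190.9,.005,np.load("pics/w1.npy",allow_pickle=True).item()),"scene foot top",f(*ct(147,132),.005,pt))
E
```

```text
scene end line [(np.float64(-58.9), np.float64(-197.8)), (np.float64(2.8), np.float64(-198.2)), (np.float64(60.7), np.float64(-198.6))] tip (np.float64(84.9), np.float64(-202.2)) (np.float64(82.6), np.float64(-202.8))
top end line [(np.float64(65.3), np.float64(-200.5)), (np.float64(-7.6), np.float64(-203.2)), (np.float64(-70.8), np.float64(-202.8))]
foot centre w1 (np.float64(114.4), np.float64(-202.3)) scene foot top (np.float64(111.7), np.float64(-201.7))
```

```bash
python3 - <<'E'
from h import *
movel(W(-.0012,.0895,.1193),Q,speed=.02); pause(.5)
d=np.array(read_eef_pos())[:2]-E0; print("tcp",d@SX,d@SY,"end y",d@SY-.2956,np.round(read_ft_force(),1),np.round(read_eef_pos(),4),read_finger_gap(),read_grasp_force(),read_time_s())
s=read_camera("scene"); print([(n,d["at"]) for n in("board_end","jar_mid","gauge_tip") for d in tip_of("scene",n)[:1]])
cv2.imwrite("pics/m3.png",cv2.resize(s[130:260,140:400],(780,390),interpolation=cv2.INTER_CUBIC)[:,:,::-1])
E
```

```text
tcp -9.695958506850295e-05 0.09391420722165945 end y -0.20168579277834053 [1.1 7.9 9.7] [0.4706 0.0755 0.1213] 0.023249488793767297 61.81699991226196 13.65
[('board_end', [173.8, 198.7]), ('jar_mid', [227.7, 261.8]), ('gauge_tip', [173.5, 227.2])]
```

View pics/m3.png

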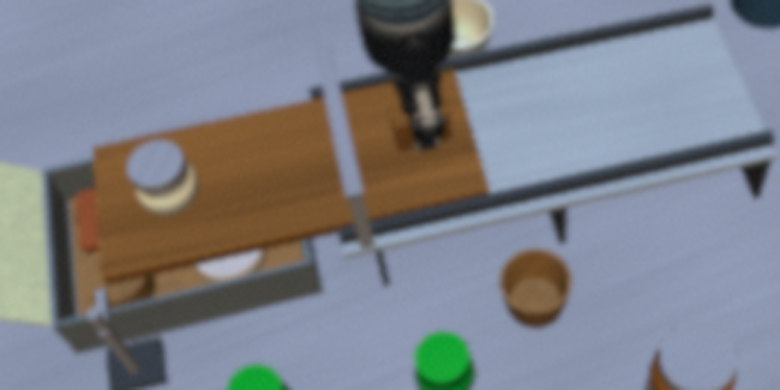

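The board lies flat with the jar upright on it, and its end is within about 2 mm of the finger. One small nudge, then I'll hand in.

```bash
python3 - <<'E'
from h import *
movel(W(-.0012,.0878,.1196),Q,speed=.02); pause(.7)
d=np.array(read_eef_pos())[:2]-E0; print("end y",d@SY-.2956,np.round(read_ft_force(),1),np.round(read_eef_pos(),4),read_grasp_force(),read_time_s())
print(sign_off())
E
```

```text
end y -0.20379736350862498 [1.1 7.5 8.2] [0.4703 0.0734 0.1213] 61.496161222457886 14.8
the job is handed in; nothing more can be done
None
```

I handed the job in at about 15 s: the board's end is level with the gauge finger to about 1–2 mm, and the arm is still holding the board. The last picture, taken before a final 2 mm nudge, showed it flat with the jar upright on it.

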